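# Wedge the rocking filling scale

## Robot

A 6-joint arm with a two-finger parallel gripper is mounted at the origin on the work surface. World frame = base frame: x ahead of the robot, y to its left, z up, the work surface at z = 0. Lengths are in m, angles in rad, forces in N, time in s.
With the tool pointing down it reaches from about 0.375 to 0.925 m from the base axis. Payload 5.7 kg.
Tool frame: the origin (TCP) lies midway between the tips of the shut fingers; the grasp point (between the pads) lies 19 mm behind it; z points along the fingers, y is the line along which they close (so a half turn about z gives the same grasp; the last joint's range is limited). The gripper opens to 88 mm and grips with 3 to 60 N. Pads are 20 mm wide; open, the fingers measure 115 mm over their backs; the gripper's body (75 mm by 178 mm) begins 61 mm behind the grasp point.
Start: joints at [-1.332, 0.359, 1.51, -0, 1.272, -0.115], TCP at [0.208, -0.563, 0.223] pointing down, gripper open.
Joint ranges: [-2.97, 2.97], [-1.01, 2.36], [0.21, 2.38], [-0.96, 4.11], [0.2, 2.71], [-2.98, 2.98]. Speed limits (rad/s): [2.39, 2.39, 3.14, 3.14, 3.14, 3.14].

## Interface

Orientations are given as a unit quaternion [x, y, z, w].
In Python, from bench import move_ptp, servo_line, goto_joints, move_gripper, sleep, inverse_kinematics, capture, PlanningError, close_job, spot_in, silhouettes, current_clock, current_joint_pos, current_qvel, current_joint_torque, current_position, current_orientation, current_force, current_torque, current_finger_gap, current_grip_force gives the robot as it stands. Calls block until the motion is done:
- move_ptp(position, orientation): joint-space move of the TCP to a pose.
- servo_line(position, orientation=None, rate=0.15, contact_N=None): straight line of the TCP; orientation=None keeps the orientation; rate is the mean speed in m/s. With contact_N (N) it stops when the force on the tool has changed by that much, and returns True; else False.
- goto_joints(angles): joint-space move.
- move_gripper(opening): finger opening in m; the grip force is fixed at half the most; returns when the fingers have stopped.
- sleep(seconds).
- inverse_kinematics(position, orientation): joint angles nearest the present ones, or None.
- capture(name): name is "scene" or "top" or "wrist"; returns a dict with "image" (384x512x3 uint8, blue, green, red), "range_z" (384x512 float32, m along the optical axis (not along the pixel's ray), 0 where there is no reading), "intrinsics" (3x3 intrinsics, pixels), "R" (3x3) and "t" (3): a world point X has camera coordinates R X + t. Camera axes: x right, y down, z forward; pixel columns grow to the right and rows downward; lengths in m; the calibration is good to about 2 mm. A picture is of the moment at which its call begins.
A pose or a line that the arm cannot do raises PlanningError and nothing moves.
- close_job(): hands the job in; it is judged then, once.
Trained networks look in the newest picture that a camera, given by its name, has taken for a name from the list of things; names that differ only in an ending like _2 or _b are one class to them, and where a whole thing is asked for, a point or a joint stands for the part that bears it (a point fixed in the world has none). Each returns a list of dicts, best first, with "conf" (0 to 1); they miss things now and then, are a little off and sometimes report something else, mostly with a low value. They report only what shows in the picture. A call takes as long as a camera call.
- spot_in(camera, query): "xy" ([column, row] in pixels, amid what is visible of it).
- silhouettes(camera, query): "region" (384x512 bool, what is visible of it) and "xy" ([column, row] in pixels, amid what is visible of it).
Readings, each from a call of its own:
- current_clock(): time.
- current_joint_pos(): joint angles.
- current_qvel(): joint speeds.
- current_joint_torque(): joint torques, N m.
- current_position(): TCP position.
- current_orientation(): TCP orientation.
- current_force(): force on the tool from outside, world axes, zero at the start.
- current_torque(): the same for the moment, N m.
- current_finger_gap(): finger opening in m.
- current_grip_force(): force on a finger pad.
Only numpy, scipy, OpenCV 4.12 (cv2) and the standard library are available. Lean on these libraries where they do the work, as an engineer would, in place of code of your own. Each camera call takes 0.05 s, during which the arm holds its last target. There are 200 camera calls.

## Task

The steel filling scale rocks because its foot under the blue corner cap does not reach the bench: push the orange wedge along the bench, thin end first, under that foot just until the scale no longer rocks, without picking anything up, shoving the scale along or jacking it out of level, and leave the bottles and other things alone. Then test it by pressing down on the blue cap with a fingertip: if the corner still dips, push the wedge in further and test again. Finish while still holding that firm press on the cap, with the scale standing level and steady.

Things in the scene. Friction and masses are not known exactly. Their poses are not given: they have to be found in the camera images.
- filler: Loose steel bottle-filling scale, 2.5 to 3.6 kg, 240 (x) x 260 (y) mm, deck 64 mm high; behind x = -35 mm a housing with a white pan, 102 mm high; a 230 mm mast at x +108, y -118 mm. Origin: on the bench under its middle; x to its rear (away from the robot), y to its left, z up. Four rubber feet, 24 mm across, three of them round-soled, at x +-105, y +-115 mm; the front left one is short.
- foot_axis (a point): Point on the bench below the middle of the short foot, 24 mm across and flat-soled (fixed to the scale at x -105, y +115, z 0 mm; axes as the scale's). Its sole hangs 5 to 11 mm above the bench, differently each time. The other three feet keep the scale level; the base's underside is 24 mm up.
- cap_top (a point): Middle of the top of the blue corner cap, the place to press: a flat plate 50 x 50 x 4 mm on the scale's front left corner, almost straight above the short foot (at the scale's x -90, y +100 mm, 68 mm above the bench). Axes as the scale's. Unwedged, 2 to 3 N down here rocks the scale until the short foot meets the bench, so the cap dips 4 to 10 mm; well wedged, it dips less than 1 mm.
- wedge: Loose orange plastic wedge, 90 g, 110 mm long (x), 44 wide, 2 mm thick at its thin end (+x), 24 at the heel (-x), top rising evenly. Origin: middle of its underside; x from heel to thin end. Lies on the bench before the short foot, thin end towards it, 15 to 40 mm short of it, up to 12 mm off line, 9 degrees askew. It meets the sole when the thin end is 15 to 45 mm beyond the sole's near edge.
- wedge_tip (a point): Middle of the lower edge of the wedge's thin end; axes as the wedge's.
- wedge_heel (a point): Middle of the wedge's heel, the upright 44 x 24 mm face to push on, 12 mm above the bench; axes as the wedge's. Sliding free, the wedge takes under 1.5 N to push; once it meets the foot the resistance climbs steeply, 6 N seats it well, and it stays put when left. Far more force jacks the corner up or shoves the scale.
- bottle_pan: Small filled bottle standing on the pan, at the scale's x +15, y 0 mm, 75 mm high, 34 mm across, origin under its middle. Must not fall over.
- bottle_front: Same bottle, on the bench in front of the keypad, 85 to 125 mm to the right of the wedge. Leave alone.
- bottle_side: Same bottle, on the bench to the left of the scale. Leave alone.
- wrench: Steel wrench, 160 mm long, lying on the bench to the right. Leave alone.
- tape_roll: Roll of tape, 90 mm across, 40 mm high, on the bench to the left. Leave alone.
- check_weight: Brass check weight, 32 mm across, 55 mm high, on the bench to the left. Leave alone.
- cap_bin: Red open bin of white caps, 130 x 170 x 50 mm, on the bench to the right. Leave alone.
- corner_cap: The blue corner cap itself; origin in the middle of its underside, 4 mm below point cap_top.

How it is judged:
On the way:
1. the wedge's thin end has been pushed in under the short foot, at least 8 mm past its near edge, the hand off the scale (x of wedge_tip in the frame of foot_axis above -0.004 m and y of wedge_tip in the frame of foot_axis between -0.026 and 0.026 m and contact force between the fingers and filler below 0.5 N), for 0.2 s.
At the end, for the whole second after the job is handed in: A fingertip presses the blue cap with over 3 N; the scale is at rest, level within 0.01 rad, within 20 mm of its start; the wedge lies flat with its thin end 8 mm or more in under the short foot, within 26 mm of its centre line, and carries over 1 N of the scale; the pan bottle stands (contact force between the fingers and corner_cap above 3 N and contact force between wedge and filler above 1 N and angle between filler's own z axis and vertical below 0.01 rad and x of wedge_tip in the frame of foot_axis above -0.004 m and y of wedge_tip in the frame of foot_axis between -0.026 and 0.026 m and angular speed of filler below 0.05 rad/s and distance of filler from where it was at the start of the episode below 0.02 m and angle between wedge's own z axis and vertical below 0.05 rad and angle between bottle_pan's own z axis and vertical below 0.1 rad); the arm keeps its last pose, push and grip.
It fails at once if the wedge is lifted (its underside 20 mm off the bench) or turned over (height (world z) of wedge above 0.02 m or angle between wedge's own z axis and vertical above 0.4 rad).
It fails at once if the scale is lifted, tipped or shoved 30 mm (height (world z) of filler above 0.02 m or angle between filler's own z axis and vertical above 0.12 rad or distance of filler from where it was at the start of the episode above 0.03 m).
It fails at once if the bottle on the pan falls over or leaves the pan (angle between bottle_pan's own z axis and vertical above 0.4 rad or height (world z) of bottle_pan below 0.08 m).
It fails at once if a bystander is moved by more than 30 mm or knocked over (distance of any of bottle_front, bottle_side, wrench, tape_roll, check_weight, cap_bin from where it was at the start of the episode above 0.03 m or angle between any of bottle_front, bottle_side, wrench, tape_roll, check_weight, cap_bin's own z axis and vertical above 0.5 rad).
It also fails if it takes over 38 s, if anything falls off the work surface, if the arm or the gripper's body presses on something with over 40 N, if the wrist force passes 120 N, or if a joint passes its speed limit or range.

## Working session

There is one attempt and no reset: what is moved stays moved. The work goes in short steps, each a Python script; the robot and the scene stay as the last script left them, time stands still between calls to the robot, and variables do not carry over. Pictures are saved under pics/ and viewed, at most 10 in all, crops included, and the job is handed in when it is done.

```bash
ls; mkdir -p pics
cat > h.py <<'E'
import numpy as np, cv2
from bench import *
def cloud(c):
    z=c["range_z"];v,u=np.mgrid[:384,:512];K=c["intrinsics"]
    P=np.stack([(u-K[0,2])/K[0,0]*z,(v-K[1,2])/K[1,1]*z,z],-1)
    return (P-c["t"])@c["R"]   # R^T (P-t)
E
python3 - <<'E'
from h import *
for n in ["scene","top"]:
    c=capture(n);P=cloud(c);cv2.imwrite(f"pics/{n}0.png",c["image"])
    print(n,"cam",-c["R"].T@c["t"])
    for q in ["wedge","corner_cap","filler","bottle_front","bottle_pan","bottle_side"]:
        for s in silhouettes(n,q)[:2]:
            r=s["region"]&(c["range_z"]>0);p=P[r]
            print(q,round(s["conf"],2),np.round(s["xy"]),r.sum(),np.round(np.median(p,0),3),np.round(np.percentile(p,[2,98],axis=0),3).tolist())
print(current_clock(),current_orientation(),current_finger_gap())
E
```

```text
pics
scene cam [1.10506078 0.62217423 0.74273231]
wedge 0.82 [272. 195.] 497 [ 0.503 -0.046  0.012] [[0.447, -0.08, -0.0], [0.559, -0.019, 0.025]]
corner_cap 0.69 [241. 199.] 202 [ 0.626 -0.035  0.068] [[0.602, -0.062, 0.065], [0.649, -0.012, 0.07]]
filler 0.61 [193. 205.] 6865 [ 0.774 -0.073  0.083] [[0.612, -0.218, 0.024], [0.866, 0.027, 0.216]]
filler 0.23 [274. 195.] 430 [ 0.502 -0.047  0.013] [[0.451, -0.078, 0.003], [0.554, -0.021, 0.025]]
bottle_front 0.58 [241. 177.] 188 [ 0.56  -0.139  0.043] [[0.539, -0.17, 0.006], [0.571, -0.129, 0.076]]
bottle_pan 0.55 [188. 186.] 245 [ 0.752 -0.105  0.135] [[0.738, -0.12, 0.1], [0.763, -0.097, 0.167]]
bottle_side 0.7 [264. 249.] 284 [0.683 0.119 0.044] [[0.665, 0.103, 0.005], [0.694, 0.128, 0.076]]
top cam [ 0.30901617 -0.01226676  1.49887372]
wedge 0.58 [271. 221.] 427 [ 0.503 -0.055  0.013] [[0.451, -0.084, -0.002], [0.556, -0.023, 0.026]]
corner_cap 0.52 [262. 181.] 216 [ 0.624 -0.04   0.067] [[0.602, -0.066, 0.06], [0.648, -0.017, 0.073]]
filler 0.72 [286. 151.] 5667 [ 0.722 -0.12   0.085] [[0.606, -0.249, 0.044], [0.856, 0.008, 0.216]]
filler 0.44 [112. 216.] 77 [0.523 0.464 0.039] [[0.512, 0.456, 0.017], [0.536, 0.478, 0.059]]
bottle_front 0.62 [297. 202.] 83 [ 0.55  -0.147  0.053] [[0.539, -0.164, 0.031], [0.567, -0.135, 0.079]]
bottle_side 0.65 [221. 170.] 106 [0.671 0.105 0.049] [[0.661, 0.091, 0.006], [0.688, 0.122, 0.077]]
0.7 [ 9.84394468e-01  1.75975934e-01 -8.31623241e-06 -3.19599085e-05] 0.08801064369292827
```

```bash
cat >> h.py <<'E'
def q(a): return [np.cos(a/2),np.sin(a/2),0,0]
E
python3 - <<'E'
from h import *
move_ptp([0.47,-0.05,0.30],q(0)); move_gripper(0.014)
c=capture("wrist");P=cloud(c);cv2.imwrite("pics/w1.png",c["image"])
print("cam",-c["R"].T@c["t"],c["R"][2])
np.save("w1.npy",P)
for n in ["wedge","corner_cap","bottle_front"]:
    for s in silhouettes("wrist",n)[:2]:
        r=s["region"]&(c["range_z"]>0);p=P[r]
        r2=cv2.minAreaRect(p[:,:2].astype(np.float32)*1000)
        print(n,round(s["conf"],2),np.round(s["xy"]),r.sum(),np.round(np.median(p,0),4),r2)
        if n=="wedge": A=np.c_[p[:,:2],np.ones(len(p))];print("plane",np.linalg.lstsq(A,p[:,2],rcond=None)[0])
print(current_clock(),current_finger_gap())
E
```

```text
cam [ 0.54103414 -0.05034845  0.46278953] [-2.60585514e-01 -1.31172185e-04 -9.65450761e-01]
wedge 0.6 [258. 128.] 3049 [ 0.5048 -0.0516  0.0136] ((501.7260437011719, -53.03192901611328), (116.18494415283203, 47.93581771850586), 15.44522476196289)
plane [-0.18766726 -0.05394267  0.10545317]
wedge 0.18 [245.  18.] 1986 [ 0.6202 -0.0377  0.0681] ((621.2421875, -38.7979736328125), (42.81611633300781, 52.14101791381836), 9.182527542114258)
plane [0.00718241 0.00270484 0.06367404]
corner_cap 0.76 [245.  18.] 1992 [ 0.6199 -0.0377  0.0681] ((621.428466796875, -38.57312774658203), (42.569374084472656, 52.41586685180664), 9.818924903869629)
bottle_front 0.62 [341.  86.] 832 [ 0.5537 -0.1421  0.0518] ((554.33154296875, -147.36062622070312), (33.02266311645508, 31.427522659301758), 17.86073875427246)
4.1833 0.013707013905090503
```

View pics/w1.png

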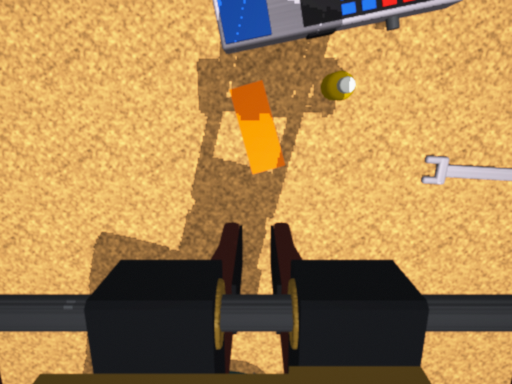

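View pics/top0.png

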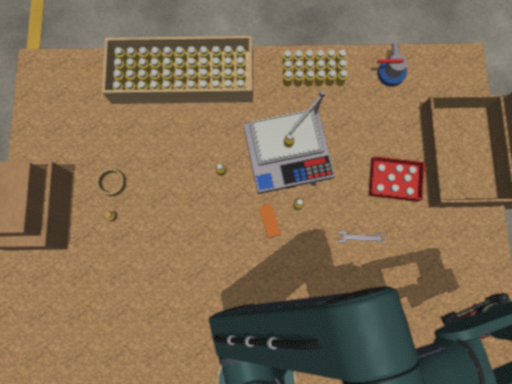

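Run:
```python
from h import *
move_ptp([0.55,-0.06,0.30],q(0))
c=capture("wrist");P=cloud(c);cv2.imwrite("pics/w2.png",c["image"])
for n in ["wedge","corner_cap","filler"]:
    for s in silhouettes("wrist",n)[:1]:
        r=s["region"]&(c["range_z"]>0);p=P[r]
        if n=="wedge": p=p[(p[:,2]>0.001)]
        if n=="filler":
            p=p[abs(p[:,2]-.064)<.003]
        r2=cv2.minAreaRect(p[:,:2].astype(np.float32)*1000)
        print(n,round(s["conf"],2),np.round(s["xy"]),len(p),np.round(np.median(p,0),4),r2,cv2.boxPoints(r2).round(1).tolist())
        if n=="wedge": A=np.c_[p[:,:2],np.ones(len(p))];print("plane",np.linalg.lstsq(A,p[:,2],rcond=None)[0])
        if n=="filler":
            # front edge: min x per y bin of deck points
            b=np.round(p[:,1]/.004);e=np.array([[p[b==k,0].min(),k*.004] for k in np.unique(b) if (b==k).sum()>5]);print(e.round(3).tolist())
print(current_clock())
```

```text
wedge 0.97 [250. 188.] 2747 [ 0.5043 -0.0523  0.0136] ((499.075439453125, -52.765281677246094), (120.2094955444336, 46.86296081542969), 16.268367767333984) [[434.79998779296875, -47.099998474121094], [447.8999938964844, -92.0999984741211], [563.2999877929688, -58.400001525878906], [550.2000122070312, -13.399999618530273]]
plane [-0.18913788 -0.04445912  0.10665666]
corner_cap 0.82 [238.  94.] 2135 [ 0.6262 -0.0381  0.0681] ((625.3141479492188, -37.84236145019531), (51.08697509765625, 51.15282440185547), 10.662703514099121) [[595.5, -17.399999618530273], [604.9000244140625, -67.69999694824219], [655.0999755859375, -58.29999923706055], [645.7000122070312, -8.0]]
filler 0.91 [310.  50.] 10500 [ 0.6646 -0.092   0.0646] ((679.6911010742188, -129.0615692138672), (131.74600219726562, 259.396484375), 11.040306091308594) [[590.2000122070312, -14.399999618530273], [639.9000244140625, -269.0], [769.2000122070312, -243.6999969482422], [719.5, 10.899999618530273]]
[[0.64, -0.268], [0.639, -0.264], [0.638, -0.26], [0.638, -0.256], [0.637, -0.252], [0.636, -0.248], [0.635, -0.244], [0.635, -0.24], 
[... 333 characters left out ...]
0.618, -0.156], [0.618, -0.152], [0.617, -0.148], [0.616, -0.144], [0.616, -0.14], [0.614, -0.136], [0.613, -0.132], [0.612, -0.128], [0.612, -0.124], [0.611, -0.12], [0.61, -0.116], [0.61, -0.112], [0.609, -0.108], [0.608, -0.104], [0.608, -0.1], [0.607, -0.096], [0.606, -0.092], [0.605, -0.088], [0.605, -0.084], [0.603, -0.08], [0.602, -0.076], [0.601, -0.072], [0.601, -0.068], [0.6, -0.064], [0.599, -0.06], [0.599, -0.056], [0.598, -0.052], [0.598, -0.048], [0.597, -0.044], [0.596, -0.04], [0.596, -0.036], [0.595, -0.032], [0.593, -0.028], [0.592, -0.024], [0.591, -0.02], [0.591, -0.016], [0.596, -0.012], [0.623, -0.008], [0.634, -0.004], [0.658, -0.0], [0.676, 0.004], [0.701, 0.008]]
4.8
```

View pics/w2.png

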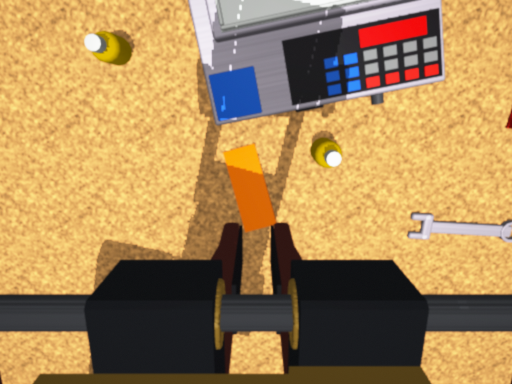

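```bash
cat >> h.py <<'E'
A=np.deg2rad(15); D=np.array([np.cos(A),np.sin(A),0]); W=np.array([.503,-.0525,0]); Z=np.array([0,0,.009])
S=np.deg2rad(10.9); RS=np.array([[np.cos(S),-np.sin(S)],[np.sin(S),np.cos(S)]])
CAP=np.array([.6255,-.038]); FOOT=CAP+RS@[-.015,.015]
def wedge_now(): # tip in foot frame if fingers flush with heel
    return RS.T@((current_position()+D*.120)[:2]-FOOT)
E
python3 - <<'E'
from h import *
s=W-D*.092
move_ptp(s+[0,0,.08],q(A)); servo_line(s+Z,rate=.1)
f0=current_force();print(f0)
print(servo_line(s+Z+D*.066,rate=.04,contact_N=3), current_position(), (current_force()-f0).round(2))
print(wedge_now(),current_clock())
c=capture("wrist");cv2.imwrite("pics/w3.png",c["image"])
E
```

```text
[-0.33292115  0.70824132 -0.31242893]
False [ 0.47782906 -0.05927498  0.00904912] [ 0.49 -0.32  1.37]
[-0.01433688  0.00061244] 8.475
```

View pics/w3.png

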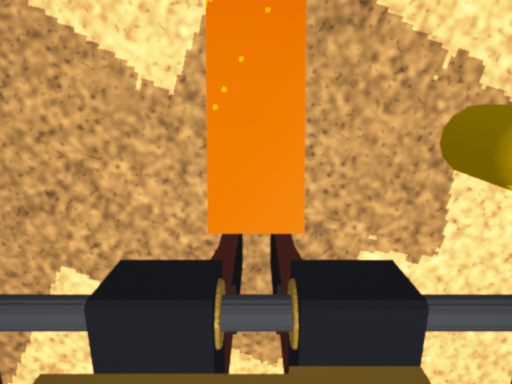

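Wrist view shows the wedge (207–305, rows 0–234) square and centred on both fingers, heel flush; bottle well clear at the right. Now the slow push.

Run:
```python
from h import *
f0=current_force()
p=current_position()
for i in range(6):
    p=p+D*.010
    hit=servo_line(p,rate=.012,contact_N=4.5)
    fs=[]
    for _ in range(5): fs.append(current_force()-f0); sleep(.02)
    print(hit,wedge_now().round(4),np.mean(fs,0).round(2),current_position().round(4))
    if hit or -np.mean(fs,0)@D>4.5: break
print(current_clock())
```

```text
False [-0.0043  0.0013] [ 0.49  0.05 -0.84] [ 0.4876 -0.0567  0.0091]
True [-0.0009  0.0022] [ 0.41 -0.04 -0.35] [ 0.4907 -0.0551  0.0085]
10.1917
```

Run:
```python
from h import *
p=current_position(); p[2]=.009
f00=np.array([-0.2,0.5,0])
for i in range(20):
    p=p+D*.003
    hit=servo_line(p,rate=.012,contact_N=5)
    fs=[]
    for _ in range(8): fs.append(current_force()); sleep(.02)
    F=np.mean(fs,0)-f00
    print(hit,wedge_now().round(4),F.round(2),np.std(fs,0).round(2),current_position().round(4))
    if -F@D>4: break
print(current_clock())
```

```text
False [0.0011 0.0028] [-4.35 -2.48  0.14] [0.45 0.31 0.39] [ 0.4926 -0.0542  0.0088]
10.7667
```

Run:
```python
from h import *
p=current_position()+D*.001; p[2]=.009
f00=np.array([-0.2,0.5,0])
for i in range(8):
    p=p+D*.0007
    servo_line(p,rate=.01)
    fs=[]
    for _ in range(8): fs.append(current_force()); sleep(.02)
    F=np.mean(fs,0)-f00
    print(wedge_now().round(4),F.round(2),current_position().round(4))
    if -F@D>6: break
print(current_clock())
c=capture("scene");P=cloud(c);cv2.imwrite("pics/s1.png",cv2.resize(c["image"][120:270,130:330],None,fx=3,fy=3))
for n in ["wedge","corner_cap"]:
    s=silhouettes("scene",n)
    if s:
        r=s[0]["region"]&(c["range_z"]>0);print(n,s[0]["conf"],np.median(P[r],0).round(4))
```

```text
[0.0017 0.0032] [-4.86 -2.18 -0.14] [ 0.493  -0.0537  0.0087]
[0.002  0.0034] [-5.67 -2.64  0.21] [ 0.4933 -0.0535  0.0087]
11.5333
wedge 0.59 [ 0.5427 -0.0289  0.0144]
corner_cap 0.5 [ 0.6279 -0.0349  0.0681]
```

View pics/s1.png

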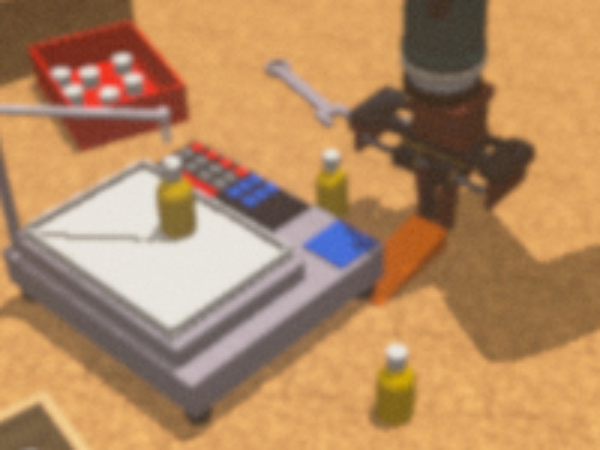

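Run:
```python
from h import *
servo_line(current_position()-D*.03+[0,0,.001],rate=.1)
servo_line(current_position()+[0,0,.11],rate=.15)
move_gripper(0.0)
c=np.r_[CAP,0]
move_ptp(c+[0,0,.11],q(S)); servo_line(c+[0,0,.078],rate=.08)
sleep(.1); f0=np.mean([(current_force(),sleep(.02))[0] for _ in range(8)],0);print(f0)
print(servo_line(c+[0,0,.055],rate=.01,contact_N=1.8),current_position())
p=current_position()
for i in range(14):
    p=p-[0,0,.0006]
    servo_line(p,rate=.01)
    F=np.mean([(current_force(),sleep(.02))[0] for _ in range(6)],0)-f0
    print(p[2].round(4),current_position().round(4),F.round(2))
    if F[2]>7: break
print(current_clock())
```

```text
[0.03058192 0.01843852 0.11811144]
True [ 0.62550376 -0.03800343  0.06782246]
0.0672 [ 0.6255 -0.038   0.0678] [-1.67  0.09  5.91]
0.0666 [ 0.6255 -0.038   0.0677] [-3.06  0.21 10.01]
16.8
```

Run:
```python
from h import *
sleep(.8)
c=capture("scene");P=cloud(c);cv2.imwrite("pics/s2.png",cv2.resize(c["image"][120:270,130:330],None,fx=3,fy=3))
s=silhouettes("scene","wedge")
for x in s[:1]:
    r=x["region"]&(c["range_z"]>0);print(x["conf"],np.median(P[r],0).round(4))
print(current_position().round(4),current_force().round(2),current_clock())
```

```text
0.83 [ 0.5424 -0.0297  0.015 ]
[ 0.6255 -0.038   0.0677] [-2.5   0.78 10.5 ] 17.7
```

View pics/s2.png

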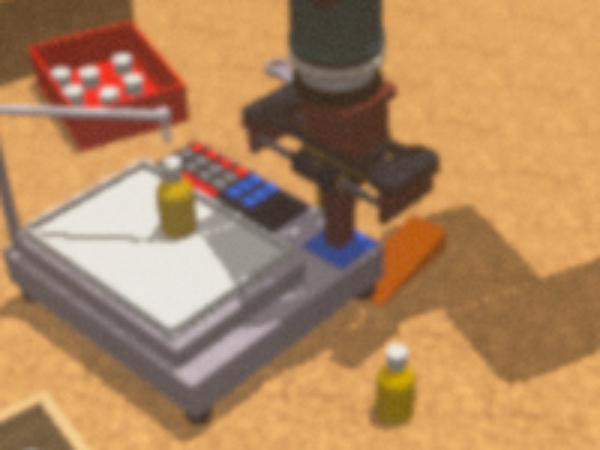

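The fingertip sits on the cap at about (340,245). The wedge is unmoved under the foot, the pan bottle is upright, and the press is steady at 10 N with no dip.

```bash
python3 -c "
from bench import *
print(close_job())"
```

```text
the job is handed in; nothing more can be done
None
```

The wedge is seated under the short foot with about a 6 N push, the blue cap dipped only about 0.1 mm under a 10 N press, and I handed the job in while holding that press; the hand-in returned no verdict.

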